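# Index the ring clamp and hold its jaw open at the mark

### The arm

A 6-joint arm with a two-finger parallel gripper is mounted at the origin on the work surface. World frame = base frame: x ahead of the robot, y to its left, z up, the work surface at z = 0. Lengths are in m, angles in rad, forces in N, time in s.
With the tool pointing down it reaches from about 0.35 to 0.775 m from the base axis. Payload 7.3 kg.
Tool frame: the origin (TCP) lies at the centre of the arm's flange, where the gripper is bolted on; the fingertips stand 178 mm ahead of it and the grasp point (between the pads) lies 159 mm ahead of it; z points along the fingers, y is the line along which they close (so a half turn about z gives the same grasp; the last joint's range is limited). The gripper opens to 92 mm and grips with 3 to 60 N. Pads are 19 mm wide; open, the fingers measure 130 mm over their backs; the gripper's body (75 mm by 190 mm) begins 47 mm behind the grasp point.
Start: joints at [-1.379, 0.342, 1.524, -0, 1.275, -0.146], TCP at [0.174, -0.495, 0.405] pointing down, gripper open.
Joint ranges: [-2.53, 2.53], [-0.77, 2.02], [0.04, 2.7], [-1, 4.14], [0.28, 2.66], [-3.11, 3.11]. Speed limits (rad/s): [2.57, 2.57, 3.14, 3.14, 3.14, 3.14].

### API

Orientations are given as [roll, pitch, yaw] about the fixed x, y, z axes, in that order (R = Rz(yaw) Ry(pitch) Rx(roll)).
In Python, from cell import robot, read_camera, hand_in gives the robot as it stands (robot), with the cameras as plain functions and the job as plain functions.
- The arm moves only by the tool hand_motion, called after "Call:" by a JSON object that holds its "name" and its "arguments", one argument or row to a line. Schema: {"type":"object","properties":{"increments":{"type":"array","items":{"type":"object","properties":{"trans":{"type":"array","items":{"type":"number"},"minItems":3,"maxItems":3},"rot":{"type":"array","items":{"type":"number"},"minItems":3,"maxItems":3}},"additionalProperties":false},"minItems":1,"maxItems":8},"aperture":{"type":"number"},"grip_n":{"type":"number"},"only":{"type":"string"},"quiet":{"type":"boolean"},"lines":{"type":"string"}},"required":["increments"],"additionalProperties":false}. increments is a list of rows, 1 to 8 of them, each an object with the fields trans (a list: dx, dy, dz in m), rot (a list: a rotation vector rx, ry, rz in rad); a field left out counts as zero; each row shifts and turns the commanded pose from where the row before left it, along the tool's axes as they then stand; what a row does not reach is not made up. A row lasts 1/12 s, in which the tool goes at most 0.0417 m and 0.125 rad, less where a joint would pass 70% of its speed; a pose out of reach is approached as far as the arm can. aperture is the finger opening in m, set as the call begins (left out keeps the last). The fingers move at their own pace and stop on an object; grip_n is the grip in N (left out, the last holds). Time passes only in rows, so rows that do not move let the fingers close. The tool returns the time, the measured TCP pose, the force, the opening and the grip force at its end. only (a regular expression) keeps the lines of the reply that match it, lines (a string "A,B") keeps lines A to B, and quiet returns only ok. Input that does not fit is refused with a message, and nothing moves.
- robot.observe(): the state, without advancing time (a new reading comes with each control period).
- read_camera(name): name is "scene" or "top" or "wrist"; returns a dict with "image" (420x560x3 uint8, red, green, blue), "fx", "fy", "cx", "cy" (pixels), "pose" (4x4, takes a point from camera to world coordinates). Camera axes: x right, y down, z forward; pixel columns grow to the right and rows downward; lengths in m; the calibration is good to about 2 mm. A picture is of the moment at which its call begins. There is no depth.
- hand_in(): hands the job in; it is judged then, once.
The state is a dict: "time": time; "qpos": joint angles; "qvel": joint speeds; "joint_efforts": joint torques, N m; "tool_pos": TCP position; "tool_rot": TCP orientation; "contact_force": force on the tool from outside, world axes, zero at the start; "torque": the same for the moment, N m; "opening": finger opening in m; "grip_force": force on a finger pad.
Only numpy, scipy, OpenCV 4.12 (cv2) and the standard library are available. Lean on these libraries where they do the work, as an engineer would, in place of code of your own. Each camera call takes 0.05 s, during which the arm holds its last target. There are 200 camera calls.

### The job

Get the goldsmith's ring clamp ready for its next ring: swing the advance lever on its head all the way to its stop, then let it spring fully back and leave it. Then pull the sprung jaw out by its upright handle until its brass pointer stands level with the brass mark blade beside it, and finish still holding the handle there, steady, so that the ring can be put in. Leave the other tools on the bench where they lie.

Things in the scene. Friction and masses are not known exactly. Their poses are not given: they have to be found in the camera images.
- clamp: Ring clamp bolted to the bench: dark steel base plate 250 x 130 x 12 mm, grey ratchet head at its far end (x 35 to 105, y -35 to 35 mm, top 55 mm; fixed jaw plate on its near face, top 42 mm), low rod block across its near end (top 30 mm). Origin: centre of the plate's underside. x runs along the plate from rod block to head (roughly away from the robot), y left, z up. Does not move.
- lever (a joint): Angle (rad) of the sprung advance lever on top of the head: 0 at rest, grows counter-clockwise seen from above, stop at 1.1. A spring returns it to 0; at the post it takes about 1.3 N at rest and 3.7 N at the stop.
- lever_hub (a point): Point on the lever's vertical hinge axis, 105 mm above the bench, at clamp x = 65, y = 0 mm. Fixed.
- lever_post (a point): Top centre of the lever's upright thumb post: black cylinder, diameter 14 mm, top 105 mm above the bench, free from 69 mm up (lever arm at 60 to 69 mm). 70 mm from the hinge axis: at rest to the right, 97 degrees clockwise (from above) from clamp +x; swings counter-clockwise, away from the robot, to 34 degrees clockwise from clamp +x at the stop.
- jaw (a joint): How far (m) the sprung sliding jaw is pulled out: 0 shut, grows along clamp -x (towards the robot), at most 0.055. The spring pulls it shut with 4.5 N at 0 and 11 N at 0.04. Jaw block: 26 mm long, 50 mm wide, top 44 mm, at clamp x 1 to 27 mm when shut; a neck (22 mm wide, top 32 mm) joins it to the handle.
- handle_top (a point): Centre of the top edge of the jaw's pull handle: an upright steel plate 12 mm thick (along clamp x), 36 mm wide (along clamp y), from 20 to 86 mm above the bench, moving with the jaw. This point is 86 mm above the bench, at clamp x = -45, y = 0 mm with the jaw shut. It pulls along clamp -x. (The rules call this plate jaw_c3.)
- pointer (a point): Tip of the thin brass pointer (3 mm thick along clamp x) that sticks out to the left of the jaw and moves with it; 34 mm above the bench; shut it is at clamp x = 10, y = 44.5 mm.
- mark_line (a point): The mark: right edge of a small upright brass blade (3 mm thick along clamp x, 12 mm wide, top 39 mm) screwed to the plate's left margin beside the pointer's path. Point at mid thickness, 34 mm above the bench, clamp y 46.5 mm; axes as the clamp's. It lies 22 to 42 mm along clamp -x from the pointer of the shut jaw: that distance is the jaw value to reach. Fixed during the job.
- file: Bystander: file lying beside the clamp's left edge, 180 mm long, wooden handle, 18 mm high. Origin under its middle.
- tweezers: Bystander: steel tweezers lying beside the clamp's right edge, 165 mm long, 6 mm high. Origin under the middle.
- ring: Bystander: plain brass ring 23 mm in diameter, 6 mm high, lying to the left of the clamp's head. Origin under its centre.
- brick: Bystander: soldering brick 70 x 55 x 30 mm. Origin under its centre.
- jar: Bystander: closed amber jar 70 mm in diameter, 85 mm high. Origin under its centre.
- dapping: Bystander: steel dapping block, a 50 mm cube with hollows. Origin under its centre.

How it is judged:
By the outcome, as a careful person would: the job done as asked, in the order asked, and still so for the second after the job is handed in, while the arm keeps its last pose, push and grip.
It also fails if it takes over 51 s, if anything falls off the work surface, if the arm or the gripper's body presses on something with over 40 N, if the wrist force passes 120 N, or if a joint passes its speed limit or range.

## Working session

There is one attempt and no reset: what is moved stays moved. The work goes in short steps, Python scripts to look and compute and a tool call to move; the robot and the scene stay as the last step left them, time stands still between calls to the robot, and variables do not carry over. Pictures are saved under pics/ and viewed, at most 12 in all, crops included, and the job is handed in when it is done.

```bash
ls; mkdir -p pics
```

Run:
```python
from cell import robot, read_camera, hand_in
import cv2,numpy as np
for n in ("scene","top"):
    c=read_camera(n); cv2.imwrite(f"pics/{n}0.png",c["image"][:,:,::-1]); print(n,c["fx"],c["fy"],c["cx"],c["cy"]);print(np.round(c["pose"],4))
    np.savez(f"{n}0.npz",**c)
o=robot.observe();print(o["tool_pos"],o["tool_rot"],o["time"],o["opening"])
```

```text
cell.py
pics
scene 429.9046013661986 429.9046013661986 280.8495210014034 209.25409035616602
[[-0.7025  0.514  -0.4922  1.1445]
 [ 0.7115  0.5223 -0.4701  0.6301]
 [ 0.0155 -0.6805 -0.7326  1.0806]
 [ 0.      0.      0.      1.    ]]
top 389.3201895196846 389.3201895196846 280.65380407356173 207.8064632072929
[[-0.0076 -0.9817  0.1903  0.3138]
 [-0.9999  0.01    0.012  -0.013 ]
 [-0.0137 -0.1902 -0.9817  1.0805]
 [ 0.      0.      0.      1.    ]]
[ 0.17399945 -0.49521104  0.40411824] [-3.14024967e+00 -2.13710592e-04  3.37760260e-01] 0.1 0.09187857718447588
```

View pics/top0.png

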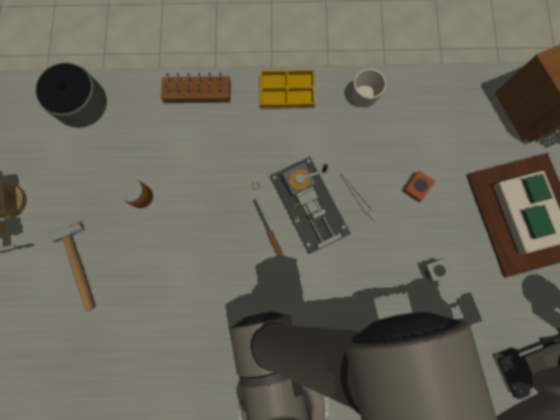

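View pics/scene0.png

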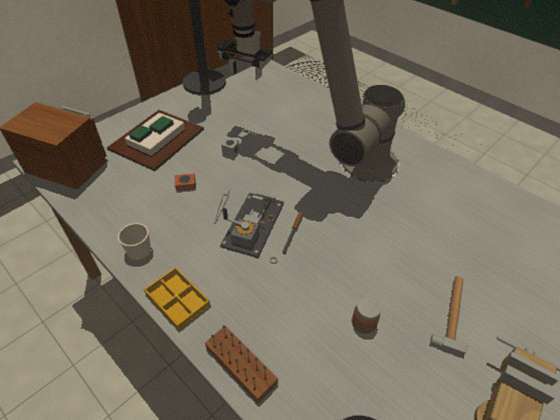

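The top view shows the clamp centred near (310,205), its head at (300,180) and the lever post at (324,168). The file lies to its left at (268,228) and the tweezers to its right at (358,197). The scene view has the clamp near (252,222). Next I'll enlarge both.

Run:
```python
import cv2,numpy as np
a=cv2.imread("pics/top0.png")[150:260,262:357]; b=cv2.imread("pics/scene0.png")[185:260,213:293]
a=cv2.resize(a,(400,463),interpolation=cv2.INTER_CUBIC); b=cv2.resize(b,(400,375),interpolation=cv2.INTER_CUBIC)
o=np.zeros((463,800,3),np.uint8);o[:,:400]=a;o[:375,400:]=b
cv2.imwrite("pics/crop0.png",np.clip(o*1.8,0,255).astype(np.uint8))
```

```text
(no output)
```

View pics/crop0.png

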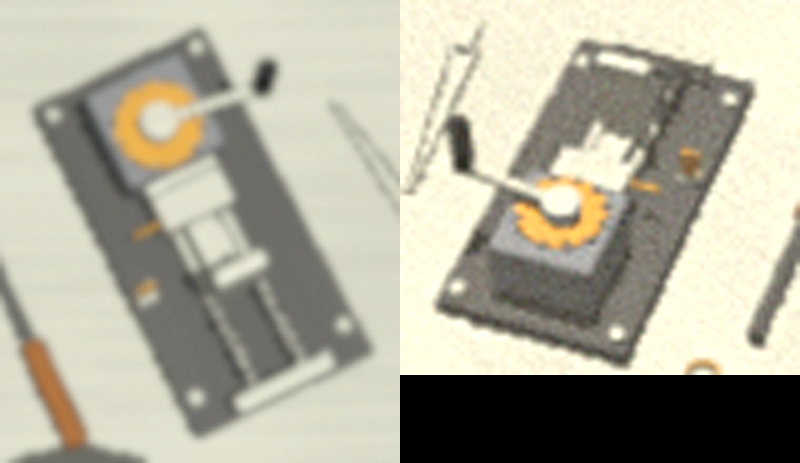

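Create h.py:
```python
import numpy as np
from scipy.spatial.transform import Rotation as R
def ray(c,uv,z):
    P=c["pose"]; d=P[:3,:3]@np.array([(uv[0]-c["cx"])/c["fx"],(uv[1]-c["cy"])/c["fy"],1]); o=P[:3,3]
    return o+d*(z-o[2])/d[2]
def proj(c,p):
    q=c["pose"][:3,:3].T@(np.asarray(p)-c["pose"][:3,3]); return np.array([c["fx"]*q[0]/q[2]+c["cx"],c["fy"]*q[1]/q[2]+c["cy"]])
def fit(M,W): # clamp pts->world 2d rigid
    M,W=np.array(M),np.array(W); m,w=M.mean(0),W.mean(0); A=M-m;B=W-w
    t=np.arctan2((A[:,0]*B[:,1]-A[:,1]*B[:,0]).sum(),(A*B).sum()); C=np.array([[np.cos(t),-np.sin(t)],[np.sin(t),np.cos(t)]])
    return w-C@m,t,B-A@C.T
```

Run:
```python
from h import *
T=dict(np.load("top0.npz"));S=dict(np.load("scene0.npz"))
M=[(.125,.065),(.125,-.065),(-.125,-.065),(-.125,.065)]
t=[(36,108),(203,30),(372,350),(198,437)]; s=[(628,367),(437,308),(582,42),(755,85)]
tp=[(262+x*95/400,150+y*110/463) for x,y in t]; sp=[(213+(x-400)/5,185+y/5) for x,y in s]
for c,p in((T,tp),(S,sp)):
    W=[ray(c,q,.012)[:2] for q in p]; o,th,r=fit(M,W); print(o,th,np.degrees(th));print(np.round(r*1000,1))
    C=np.array([[np.cos(th),-np.sin(th)],[np.sin(th),np.cos(th)]])
    loc=lambda x,y,z:C.T@(ray(c,(x,y),z)[:2]-o)
    if c is T:
        g=lambda x,y:(262+x*95/400,150+y*110/463)
        print("ptr",loc(*g(135,238),.034),"blade",loc(*g(147,285),.039),"post",loc(*g(268,68),.105),"hub",loc(*g(160,120),.07),"handle",loc(*g(239,262),.086))
    else:
        g=lambda x,y:(213+(x-400)/5,185+y/5)
        print("ptr",loc(*g(660,188),.034),"blade",loc(*g(690,152),.039),"post",loc(*g(458,120),.105))
```

```text
[ 0.53052534 -0.08134348] 0.44410756659630046 25.445489215793156
[[-1.2 -3. ]
 [-3.4  0.6]
 [ 2.2  2.4]
 [ 2.4 -0.1]]
ptr [0.00936898 0.04472633] blade [-0.02252359  0.05195921] post [ 0.05745804 -0.06901873] hub [0.06505218 0.00032432] handle [-0.04097626 -0.00066179]
[ 0.53552245 -0.07333849] 0.4562138479207955 26.13912804128477
[[ 2.3  0.9]
 [-1.4  0.4]
 [-0.8  0.5]
 [-0.2 -1.8]]
ptr [0.00216602 0.04051326] blade [-0.0294979   0.04990159] post [ 0.04888706 -0.07441387]
```

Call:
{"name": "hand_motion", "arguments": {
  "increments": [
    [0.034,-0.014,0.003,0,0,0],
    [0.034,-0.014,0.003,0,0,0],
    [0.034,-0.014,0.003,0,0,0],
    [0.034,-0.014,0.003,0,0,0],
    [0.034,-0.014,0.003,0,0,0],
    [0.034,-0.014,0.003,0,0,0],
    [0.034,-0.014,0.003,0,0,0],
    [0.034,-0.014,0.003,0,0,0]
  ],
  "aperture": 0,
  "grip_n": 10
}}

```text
refused: increments[0]: [0.034, -0.014, 0.003, 0, 0, 0] is not of type 'object' (schema: type "object"). Nothing was moved.
```

Refused on format, not on reach. It needs a list of objects, one for each row.

Call:
{"name": "hand_motion", "arguments": {
  "increments": [
    {"trans":[0.034,-0.014,0.003]},
    {"trans":[0.034,-0.014,0.003]},
    {"trans":[0.034,-0.014,0.003]},
    {"trans":[0.034,-0.014,0.003]},
    {"trans":[0.034,-0.014,0.003]},
    {"trans":[0.034,-0.014,0.003]},
    {"trans":[0.034,-0.014,0.003]},
    {"trans":[0.034,-0.014,0.003]}
  ],
  "aperture": 0,
  "grip_n": 10
}}

```text
time: 0.77
tool_pos: [0.3945, -0.298, 0.3804]
tool_rot: [-3.141, 0.0, 0.338]
contact_force: [0.2, -0.5, 0.4]
opening: 0.043
grip_force: 0.0
```

Call:
{"name": "hand_motion", "arguments": {
  "increments": [
    {"trans":[0.034,-0.014,0.003]},
    {"trans":[0.034,-0.014,0.003]},
    {"trans":[0.034,-0.014,0.003]},
    {"trans":[0.034,-0.014,0.003]},
    {"trans":[0.034,-0.014,0.003]},
    {"trans":[0.034,-0.014,0.003]},
    {"trans":[0.034,-0.014,0.003]},
    {}
  ]
}}

```text
time: 1.43
tool_pos: [0.5888, -0.1237, 0.3582]
tool_rot: [-3.14, -0.001, 0.342]
contact_force: [-1.9, 0.6, -0.1]
opening: 0.0005
grip_force: 0.0
```

Run:
```python
from cell import robot, read_camera, hand_in
import cv2,numpy as np
c=read_camera("wrist"); cv2.imwrite("pics/w1.png",np.clip(c["image"][:,:,::-1]*1.5,0,255).astype(np.uint8)); np.savez("w1.npz",**c);print(np.round(c["pose"],3))
o=robot.observe();print(o["tool_pos"],o["tool_rot"],o["time"],o["opening"],o["contact_force"])
```

```text
[[ 0.336 -0.899 -0.281  0.664]
 [-0.942 -0.321 -0.099 -0.095]
 [-0.002  0.298 -0.955  0.339]
 [ 0.     0.     0.     1.   ]]
[ 0.58715689 -0.12557376  0.35834952] [-3.14032867e+00  9.36400610e-04  3.42119675e-01] 1.4833 1.1167100440838125e-06 [0.31379654 0.43110807 0.14593915]
```

View pics/w1.png

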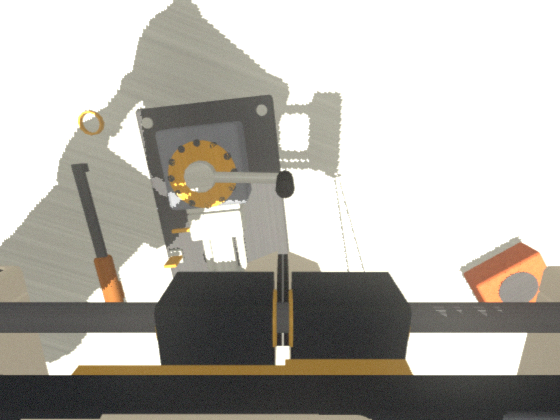

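The wrist view shows the hub at (200,178), the post top at about (285,183), and the plate's far corners at (137,110) and (272,95). The pointer's left end is near (172,231) and the blade near (174,262).

Run:
```python
from h import *
import cv2
c=dict(np.load("w1.npz"))
im=cv2.imread("pics/w1.png"); hsv=cv2.cvtColor(im,cv2.COLOR_BGR2HSV)
W=[ray(c,p,.012)[:2] for p in [(137,110),(272,95)]]; print("edge len",np.linalg.norm(W[1]-W[0]),"yaw",np.arctan2(*(W[0]-W[1])[::-1])-np.pi/2)
o=np.array([.5305,-.0813])
post=ray(c,(285,183),.105)[:2]; hub=ray(c,(200,178),.072)[:2]; print("post",post,"hub",hub,np.linalg.norm(post-hub),"lever world ang",np.arctan2(*(post-hub)[::-1]))
for th in(.444,.455):
    C=np.array([[np.cos(th),-np.sin(th)],[np.sin(th),np.cos(th)]])
    l=lambda p,z:np.round(C.T@(ray(c,p,z)[:2]-o),4)
    print(th,"fl",l((137,110),.012),"fr",l((272,95),.012),"ptr",l((172,231),.034),"blade",l((174,262),.039),"post",l((285,183),.105),"hub",l((200,178),.072))
b=im[220:275,155:205]; cv2.imwrite("pics/w1b.png",cv2.resize(b,None,fx=10,fy=10,interpolation=cv2.INTER_NEAREST))
```

```text
edge len 0.12664342078611399 yaw 0.4469292326781722
post [ 0.61681301 -0.11366658] hub [ 0.59089501 -0.05026385] 0.0684956111997595 lever world ang -1.1827408108045514
0.444 fl [0.1267 0.0655] fr [ 0.1271 -0.0611] ptr [0.0124 0.0484] blade [-0.018  0.051] post [ 0.064  -0.0663] hub [0.0679 0.0021]
0.455 fl [0.1274 0.0641] fr [ 0.1264 -0.0625] ptr [0.013  0.0483] blade [-0.0175  0.0512] post [ 0.0633 -0.067 ] hub [0.0679 0.0013]
```

View pics/w1b.png

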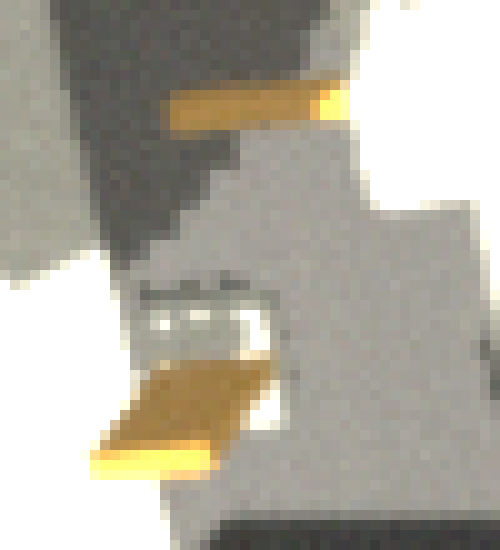

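Call:
{"name": "hand_motion", "arguments": {
  "increments": [
    {"trans":[0,0,0.025]},
    {"trans":[0,0,0.025]},
    {"trans":[0,0,0.025]},
    {"trans":[0,0,0.025]},
    {"trans":[0.005,0,0]},
    {"trans":[0.005,0,0]},
    {}
  ]
}}

```text
time: 2.07
tool_pos: [0.5961, -0.1252, 0.2612]
tool_rot: [3.14, -0.002, 0.338]
contact_force: [0.3, 0.1, 0.5]
opening: 0.0002
grip_force: 0.0
```

Call:
{"name": "hand_motion", "arguments": {
  "increments": [
    {"trans":[0.0069,0.0013,0],"rot":[0,0,-0.1]},
    {"trans":[0.0069,0.0013,0],"rot":[0,0,-0.1]},
    {"trans":[0.0069,0.0013,0],"rot":[0,0,-0.1]},
    {"trans":[0.0069,0.0013,0],"rot":[0,0,-0.1]}
  ]
}}

```text
time: 2.4
tool_pos: [0.6223, -0.1173, 0.2621]
tool_rot: [3.138, -0.001, 0.742]
contact_force: [-2.0, -2.4, -1.0]
opening: 0.0004
grip_force: 1.1
```

Call:
{"name": "hand_motion", "arguments": {
  "increments": [
    {"trans":[0.0069,0.0013,0],"rot":[0,0,-0.1]},
    {"trans":[0.0069,0.0013,0],"rot":[0,0,-0.1]},
    {"trans":[0.0069,0.0013,0],"rot":[0,0,-0.1]},
    {"trans":[0.0069,0.0013,0],"rot":[0,0,-0.1]},
    {"trans":[0.0069,0.0013,0],"rot":[0,0,-0.1]},
    {}
  ]
}}

```text
time: 2.9
tool_pos: [0.6485, -0.0931, 0.2624]
tool_rot: [3.135, 0.001, 1.242]
contact_force: [2.7, -5.2, -0.3]
opening: 0.0004
grip_force: 2.4
```

Run:
```python
from cell import robot, read_camera, hand_in
from h import *
o=robot.observe();t=o["tool_pos"];print(t,o["tool_rot"][2],o["contact_force"])
r=t[:2]-[.5905,-.0512];print("radius",np.linalg.norm(r),"tool ang",np.degrees(np.arctan2(r[1],r[0])), "expect end about -21.7")
```

```text
[ 0.64848661 -0.09313784  0.26236711] 1.242337995632814 [ 2.66350015 -5.21420918 -0.25665407]
radius 0.07156276554534786 tool ang -35.87570351504178 expect end about -21.7
```

Call:
{"name": "hand_motion", "arguments": {
  "increments": [
    {"trans":[0.0069,0.0013,0],"rot":[0,0,-0.1]},
    {"trans":[0.0069,0.0013,0],"rot":[0,0,-0.1]},
    {},
    {}
  ]
}}

```text
time: 3.23
tool_pos: [0.6548, -0.0814, 0.2625]
tool_rot: [3.134, 0.002, 1.435]
contact_force: [4.8, -3.8, -0.4]
opening: 0.0002
grip_force: 2.8
```

Call:
{"name": "hand_motion", "arguments": {
  "increments": [
    {"trans":[0.003,0.0006,0],"rot":[0,0,-0.04]},
    {},
    {}
  ]
}}

```text
time: 3.48
tool_pos: [0.6556, -0.0787, 0.2625]
tool_rot: [3.134, 0.002, 1.475]
contact_force: [4.6, -5.1, -0.0]
opening: 0.0005
grip_force: 2.5
```

Call:
{"name": "hand_motion", "arguments": {
  "increments": [
    {"trans":[0.003,0,0]},
    {},
    {}
  ]
}}

```text
time: 3.73
tool_pos: [0.6558, -0.0763, 0.2626]
tool_rot: [3.134, 0.003, 1.474]
contact_force: [4.9, -7.0, -0.2]
opening: 0.0009
grip_force: 3.5
```

Call:
{"name": "hand_motion", "arguments": {
  "increments": [
    {"trans":[0.003,0,0]},
    {},
    {}
  ]
}}

```text
time: 3.98
tool_pos: [0.656, -0.075, 0.2626]
tool_rot: [3.134, 0.006, 1.474]
contact_force: [3.7, -14.2, -1.0]
opening: 0.0004
grip_force: 7.2
```

Call:
{"name": "hand_motion", "arguments": {
  "increments": [
    {"trans":[0.003,0,0]},
    {},
    {}
  ]
}}

```text
time: 4.23
tool_pos: [0.6562, -0.0738, 0.2627]
tool_rot: [3.134, 0.009, 1.473]
contact_force: [1.9, -21.0, -0.6]
opening: 0.0005
grip_force: 10.8
```

Call:
{"name": "hand_motion", "arguments": {
  "increments": [
    {"trans":[-0.009,0,0]},
    {"trans":[-0.0068,-0.002,0],"rot":[0,0,0.1]},
    {"trans":[-0.0068,-0.002,0],"rot":[0,0,0.1]},
    {"trans":[-0.0068,-0.002,0],"rot":[0,0,0.1]},
    {"trans":[-0.0068,-0.002,0],"rot":[0,0,0.1]},
    {"trans":[-0.0068,-0.002,0],"rot":[0,0,0.1]},
    {"trans":[-0.0068,-0.002,0],"rot":[0,0,0.1]}
  ]
}}

```text
time: 4.82
tool_pos: [0.6294, -0.1122, 0.2614]
tool_rot: [3.14, 0.0, 0.87]
contact_force: [-1.8, -1.0, 0.6]
opening: 0.0005
grip_force: 1.0
```

Call:
{"name": "hand_motion", "arguments": {
  "increments": [
    {"trans":[-0.0068,-0.002,0],"rot":[0,0,0.1]},
    {"trans":[-0.0068,-0.002,0],"rot":[0,0,0.1]},
    {"trans":[-0.0068,-0.002,0],"rot":[0,0,0.1]},
    {"trans":[-0.0068,-0.002,0],"rot":[0,0,0.1]},
    {"trans":[-0.0068,-0.002,0],"rot":[0,0,0.1]},
    {"trans":[-0.015,0,0]},
    {"trans":[-0.015,0,0]},
    {}
  ]
}}

```text
time: 5.48
tool_pos: [0.5679, -0.1366, 0.2612]
tool_rot: [3.141, 0.0, 0.374]
contact_force: [-0.7, 0.1, 0.8]
opening: 0.0003
grip_force: 0.0
```

Run:
```python
from cell import robot, read_camera, hand_in
from h import *
import cv2
c=read_camera("wrist"); cv2.imwrite("pics/w2.png",np.clip(c["image"][:,:,::-1]*1.5,0,255).astype(np.uint8)); np.savez("w2.npz",**c)
o=robot.observe();print(o["tool_pos"],o["tool_rot"],o["time"],o["contact_force"])
```

```text
[ 0.56899247 -0.13634868  0.26131655] [ 3.14055281e+00 -1.25763505e-03  3.74442048e-01] 5.5333 [0.04070878 0.95548631 0.4260304 ]
```

View pics/w2.png

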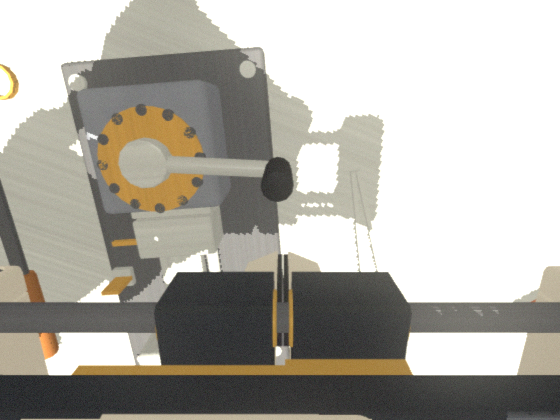

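Call:
{"name": "hand_motion", "arguments": {
  "increments": [
    {"trans":[0,0,-0.03]},
    {"trans":[-0.02,-0.021,-0.01]},
    {"trans":[-0.02,-0.021,-0.01]},
    {"trans":[-0.0186,-0.0213,0]},
    {"rot":[0,0,-0.12]},
    {"rot":[0,0,-0.12]},
    {"rot":[0,0,-0.12]},
    {"rot":[0,0,-0.12]}
  ],
  "aperture": 0.05,
  "grip_n": 40
}}

```text
time: 6.2
tool_pos: [0.4924, -0.0983, 0.311]
tool_rot: [3.139, -0.001, 0.862]
contact_force: [-0.1, -0.2, 0.0]
opening: 0.0476
grip_force: 0.0
```

Call:
{"name": "hand_motion", "arguments": {
  "increments": [
    {"rot":[0,0,-0.12]},
    {"rot":[0,0,-0.12]},
    {"rot":[0,0,-0.12]},
    {"rot":[0,0,-0.12]},
    {"rot":[0,0,-0.12]},
    {"rot":[0,0,-0.12]},
    {"rot":[0,0,-0.12]},
    {"rot":[0,0,-0.12]}
  ]
}}

```text
time: 6.87
tool_pos: [0.4925, -0.0984, 0.3108]
tool_rot: [3.139, 0.001, 1.822]
contact_force: [-0.2, 0.1, 0.9]
opening: 0.0498
grip_force: 0.0
```

Call:
{"name": "hand_motion", "arguments": {
  "increments": [
    {"rot":[0,0,-0.12]},
    {"rot":[0,0,-0.085]},
    {},
    {}
  ]
}}

```text
time: 7.2
tool_pos: [0.4922, -0.0985, 0.3104]
tool_rot: [3.14, 0.001, 2.019]
contact_force: [0.2, 0.5, 0.4]
opening: 0.0499
grip_force: 0.0
```

Run:
```python
from cell import robot, read_camera, hand_in
from h import *
import cv2
c=read_camera("wrist"); cv2.imwrite("pics/w3.png",np.clip(c["image"][:,:,::-1]*1.5,0,255).astype(np.uint8)); np.savez("w3.npz",**c)
d=dict(np.load("w2.npz"))
post=ray(d,(278,181),.105)[:2]; hub=ray(d,(144,162),.072)[:2]; W=[ray(d,p,.012)[:2] for p in [(65,66),(264,48)]]
print("post",post,"hub",hub,np.linalg.norm(post-hub),"ang",np.arctan2(*(post-hub)[::-1]),"edge",np.linalg.norm(W[0]-W[1]),np.arctan2(*(W[0]-W[1])[::-1])-np.pi/2)
```

```text
post [ 0.61480845 -0.11466452] hub [ 0.59243606 -0.05018903] 0.06824670799204186 ang -1.2368049786177588 edge 0.126122159252431 0.4562472803443942
```

View pics/w3.png

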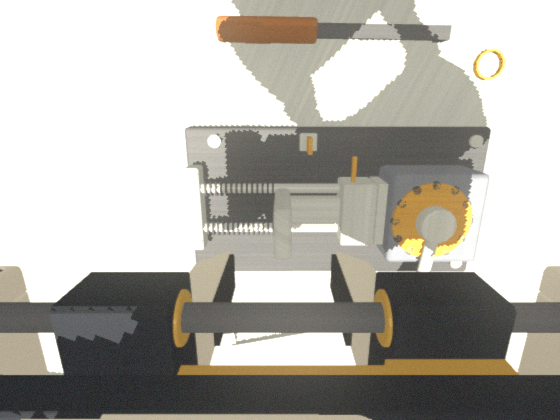

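The view is square to the plate. The handle top is at columns 274–291, rows 188–258. The blade is at column 309, rows 136–155, and the pointer at column 354, rows 156–182.

Run:
```python
from h import *
import cv2
c=dict(np.load("w3.npz"))
im=cv2.imread("pics/w3.png"); hsv=cv2.cvtColor(im,cv2.COLOR_BGR2HSV)
m=cv2.inRange(hsv,(8,110,90),(28,255,255))
n,l,s,ce=cv2.connectedComponentsWithStats(m)
for i in range(1,n):
    x,y,w,h,a=s[i]
    if 290<x<370 and 120<y<200: print(s[i],ce[i])
for y in (138,142,148,153,158,163,170): print(y,[ (x) for x in range(295,370) if m[y,x]])
for a,b in(((188,127),(489,127)),): 
    p,q=ray(c,a,.012),ray(c,b,.012); print("len",np.linalg.norm(p-q),"yaw",np.arctan2(*(q-p)[:2][::-1]))
g=cv2.cvtColor(im,cv2.COLOR_BGR2GRAY); print(g[225,265:300]); print(g[200,265:300])
th=.452;C=np.array([[np.cos(th),-np.sin(th)],[np.sin(th),np.cos(th)]])
o=np.array([.5325,-.079])
for nme,p,z in(("handle near",(274,220),.086),("handle far",(291,220),.086),("left end",(283,188),.086),("nl",(188,127),.012),("fl",(489,127),.012),("ptr",(354,157),.034),("blade",(309.5,155),.034),("hub",(437,224),.072)):
    print(nme,C.T@(ray(c,p,z)[:2]-o),ray(c,p,z))
```

```text
[307 136   6  19  96] [309.21875    145.17708333]
[351 156   6  26 128] [353.6015625 168.6875   ]
138 [307, 308, 309, 310, 311]
142 [307, 308, 309, 310, 311]
148 [307, 308, 309, 310, 311]
153 [307, 308, 309, 310, 311, 312]
158 [352, 353, 354, 355, 356]
163 [352, 353, 354, 355, 356]
170 [352, 353, 354, 355, 356]
len 0.24291117270298285 yaw 0.44853598324947613
[169 166 128 115 159 175 160 132 130 170 171 179 176 179 173 177 174 175
 179 175 177 174 172 173 173 170 164 171 176 176 172 176 172 174 176]
[ 91  88  89  88  88  89  91  89  99 126 152 157 156 156 159 153 156 153
 158 157 160 160 161 154 157 158 169 170 171 169 172 177 174 171 174]
handle near [-0.04999616  0.01329523] [ 0.48171779 -0.08887653  0.086     ]
handle far [-0.03903591  0.01325129] [ 0.49159655 -0.08412901  0.086     ]
left end [-0.04413562  0.03441983] [ 0.47776329 -0.06731369  0.086     ]
nl [-0.12034081  0.06755613] [ 0.39473818 -0.07078889  0.012     ]
fl [0.1225689  0.06671468] [0.61362129 0.03454876 0.012     ]
ptr [0.01027723 0.0461244 ] [ 0.5215996  -0.03301889  0.034     ]
blade [-0.02371873  0.04776586] [ 0.49030073 -0.04639053  0.034     ]
hub [0.06241088 0.00515483] [ 0.58639184 -0.04710392  0.072     ]
```

Call:
{"name": "hand_motion", "arguments": {
  "increments": [
    {"trans":[0,0,0.025]},
    {"trans":[0,0,0.025]},
    {"trans":[0,0,0.02]},
    {"trans":[0,0,0.012]},
    {},
    {}
  ]
}}

```text
time: 7.75
tool_pos: [0.4918, -0.0986, 0.2277]
tool_rot: [-3.141, -0.001, 2.021]
contact_force: [0.4, 0.2, 0.3]
opening: 0.0499
grip_force: 0.0
```

Call:
{"name": "hand_motion", "arguments": {
  "increments": [
    {},
    {},
    {},
    {},
    {}
  ],
  "aperture": 0,
  "grip_n": 40
}}

```text
time: 8.17
tool_pos: [0.4917, -0.0986, 0.2282]
tool_rot: [3.141, 0.001, 2.023]
contact_force: [-0.0, -0.4, -0.4]
opening: 0.0213
grip_force: 0.0
```

Call:
{"name": "hand_motion", "arguments": {
  "increments": [
    {},
    {},
    {},
    {}
  ]
}}

```text
time: 8.5
tool_pos: [0.4921, -0.0984, 0.228]
tool_rot: [3.14, 0.001, 2.023]
contact_force: [2.6, 3.6, 0.9]
opening: 0.0117
grip_force: 40.0
```

Call:
{"name": "hand_motion", "arguments": {
  "increments": [
    {"trans":[0,-0.005,0]},
    {"trans":[0,-0.005,0]},
    {"trans":[0,-0.005,0]},
    {"trans":[0,-0.005,0]},
    {"trans":[0,-0.005,0]},
    {"trans":[0,-0.005,0]},
    {},
    {}
  ]
}}

```text
time: 9.17
tool_pos: [0.4652, -0.1114, 0.2279]
tool_rot: [3.139, 0.001, 2.022]
contact_force: [6.9, 5.8, -0.7]
opening: 0.0121
grip_force: 40.0
```

Create look.py:
```python
from cell import robot, read_camera, hand_in
from h import *
import cv2,sys
n=sys.argv[1]
c=read_camera("wrist"); b=np.clip(c["image"][:,:,::-1]*1.5,0,255).astype(np.uint8); cv2.imwrite(f"pics/{n}.png",b); np.savez(n+".npz",**c)
m=cv2.inRange(cv2.cvtColor(b,cv2.COLOR_BGR2HSV),(8,110,90),(28,255,255))
k,l,s,ce=cv2.connectedComponentsWithStats(m)
print([(s[i].tolist(),ce[i].round(1).tolist()) for i in range(1,k) if s[i][4]>30])
o=robot.observe();print(o["tool_pos"],o["time"],o["contact_force"],o["tool_rot"])
```

```bash
python3 look.py w4
```

```text
[([246, 0, 147, 17, 2143], [320.3, 6.9]), ([369, 149, 22, 67, 680], [380.8, 176.4]), ([519, 231, 20, 16, 68], [528.0, 237.7]), ([499, 252, 37, 51, 571], [509.6, 275.6]), ([249, 289, 8, 58, 321], [252.4, 318.4]), ([308, 289, 8, 58, 316], [312.3, 318.1]), ([97, 359, 339, 16, 3981], [285.8, 368.2])]
[ 0.46524674 -0.11133039  0.22795889] 9.2167 [ 6.41061872  6.52126911 -0.29803593] [3.13935361e+00 5.91547625e-04 2.02219740e+00]
```

View pics/w4.png

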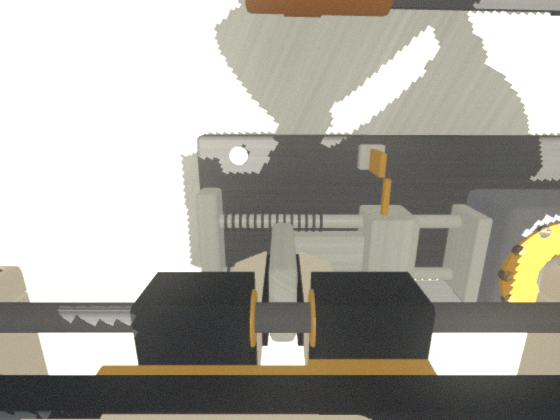

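The handle is gripped and the jaw is about 30 mm out. The blade is near (378,162) and the pointer near (386,196), so the jaw still has a few mm to go. I'll enlarge that spot.

Run:
```python
import cv2
b=cv2.imread("pics/w4.png")[140:220,350:410]; cv2.imwrite("pics/w4c.png",cv2.resize(b,None,fx=7.5,fy=7.5,interpolation=cv2.INTER_NEAREST))
```

```text
(no output)
```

View pics/w4c.png

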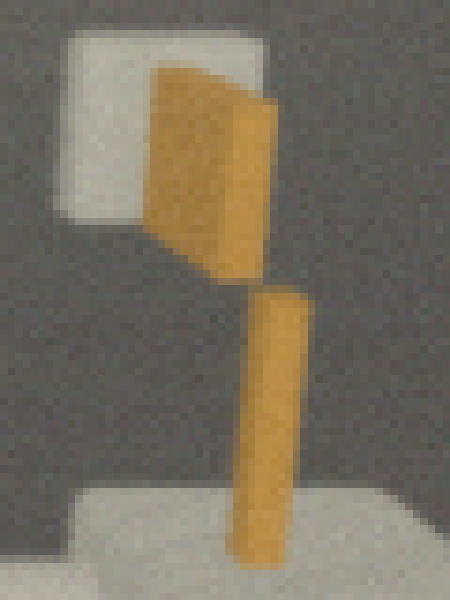

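Run:
```python
from h import *
c=dict(np.load("w4.npz"))
th=2.0222-np.pi/2;
for th in (.4485,.4514,.455):
    e=np.array([np.cos(th),np.sin(th)]); n=np.array([-e[1],e[0]])
    p0=c["pose"][:2,3]
    f=lambda p,z:np.round(1000*np.array([e@(ray(c,p,z)[:2]-p0),n@(ray(c,p,z)[:2]-p0)]),2)
    print(th,"blade",f((382.3,177.3),.039),"widths",f((379.1,177.3),.039),f((385.5,177.3),.039),"ptr 34/35.5",f((388,179.3),.034),f((388,179.3),.0355),"ptr w",f((384.3,179.3),.0345),f((391.6,179.3),.0345))
```

```text
0.4485 blade [ 51.86 -34.39] widths [ 50.22 -34.39] [ 53.5  -34.38] ptr 34/35.5 [ 56.51 -36.47] [ 56.02 -36.15] ptr w [ 54.39 -36.37] [ 58.24 -36.36]
0.4514 blade [ 51.76 -34.54] widths [ 50.12 -34.54] [ 53.4  -34.54] ptr 34/35.5 [ 56.4  -36.63] [ 55.91 -36.32] ptr w [ 54.28 -36.53] [ 58.14 -36.53]
0.455 blade [ 51.63 -34.72] widths [ 49.99 -34.72] [ 53.28 -34.73] ptr 34/35.5 [ 56.27 -36.83] [ 55.78 -36.52] ptr w [ 54.15 -36.72] [ 58.01 -36.74]
```

Call:
{"name": "hand_motion", "arguments": {
  "increments": [
    {"trans":[0,-0.002,0]},
    {"trans":[0,-0.002,0]},
    {},
    {},
    {}
  ]
}}

```text
time: 9.63
tool_pos: [0.4618, -0.113, 0.228]
tool_rot: [3.139, 0.001, 2.022]
contact_force: [6.5, 6.7, -0.3]
opening: 0.0121
grip_force: 40.0
```

```bash
python3 look.py w5
```

Run:
```python
import cv2
b=cv2.imread("pics/w5.png")[140:220,350:410]; cv2.imwrite("pics/w5c.png",cv2.resize(b,None,fx=7.5,fy=7.5,interpolation=cv2.INTER_NEAREST))
```

```text
[([253, 0, 148, 17, 2146], [327.6, 6.9]), ([376, 149, 18, 67, 704], [384.8, 176.1]), ([526, 231, 21, 16, 73], [535.4, 237.8]), ([509, 252, 14, 20, 130], [514.9, 262.7]), ([506, 279, 10, 19, 93], [509.4, 286.2]), ([249, 289, 8, 58, 323], [252.3, 318.2]), ([308, 289, 8, 58, 314], [312.3, 317.9]), ([97, 359, 339, 16, 3983], [285.8, 368.2])]
[ 0.46181222 -0.11297541  0.22795137] 9.6833 [ 6.84441295  7.0475876  -0.80408499] [3.13913744e+00 6.94309395e-04 2.02234215e+00]
```

View pics/w5c.png

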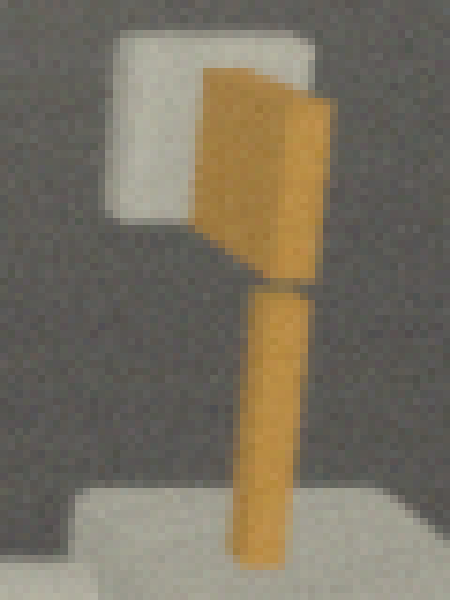

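Call:
{"name": "hand_motion", "arguments": {
  "increments": [
    {"trans":[0,-0.0009,0]},
    {},
    {},
    {},
    {}
  ]
}}

```text
time: 10.1
tool_pos: [0.461, -0.1133, 0.2279]
tool_rot: [3.139, 0.001, 2.022]
contact_force: [7.1, 7.3, -0.1]
opening: 0.0115
grip_force: 40.0
```

```bash
python3 look.py w6
```

Run:
```python
import cv2,numpy as np
from h import *
from cell import robot, read_camera, hand_in
c=dict(np.load("w6.npz")); im=cv2.imread("pics/w6.png").astype(int)
for y in (170,173,176,180,182,185): print(y,im[y,376:400,2].tolist())
th=.4505;e=np.array([np.cos(th),np.sin(th)])
np.savez("t6.npz",**read_camera("top"));s=read_camera("scene")
b=cv2.imread("pics/w6.png")[140:220,350:410];b=cv2.resize(b,(450,600),interpolation=cv2.INTER_NEAREST)
q=cv2.resize(np.clip(s["image"][185:260,213:273,::-1]*1.6,0,255).astype(np.uint8),(350,437),interpolation=cv2.INTER_CUBIC)
o=np.zeros((600,800,3),np.uint8);o[:,:450]=b;o[:437,450:]=q;cv2.imwrite("pics/w6c.png",o)
```

```text
[([255, 0, 147, 17, 2150], [329.2, 7.0]), ([377, 149, 19, 67, 705], [385.8, 175.9]), ([528, 231, 21, 17, 72], [537.3, 237.8]), ([508, 252, 17, 46, 195], [513.8, 272.3]), ([249, 289, 8, 58, 320], [252.4, 318.2]), ([308, 289, 8, 58, 317], [312.3, 318.0]), ([97, 359, 339, 16, 3981], [285.9, 368.2])]
[ 0.46103249 -0.11333568  0.22795414] 10.15 [ 7.20314993  5.03003104 -0.90798193] [3.13908593e+00 7.14454415e-04 2.02236731e+00]
170 [105, 127, 151, 159, 157, 160, 159, 162, 160, 157, 159, 162, 171, 180, 183, 178, 177, 177, 133, 93, 96, 90, 85, 90]
173 [96, 91, 93, 94, 99, 117, 141, 157, 159, 159, 157, 163, 180, 183, 187, 183, 184, 169, 118, 91, 93, 85, 91, 93]
176 [88, 84, 87, 91, 96, 93, 88, 93, 97, 109, 136, 159, 174, 178, 178, 175, 175, 160, 105, 88, 88, 88, 88, 90]
180 [88, 90, 87, 90, 88, 88, 97, 136, 156, 169, 177, 178, 178, 180, 166, 133, 93, 85, 88, 91, 90, 84, 88, 87]
182 [91, 87, 87, 93, 91, 91, 103, 145, 156, 171, 181, 187, 187, 183, 174, 120, 94, 87, 85, 87, 91, 91, 88, 88]
185 [93, 85, 91, 94, 91, 91, 114, 156, 168, 180, 183, 186, 181, 181, 174, 100, 87, 90, 94, 82, 91, 91, 87, 91]
```

View pics/w6c.png

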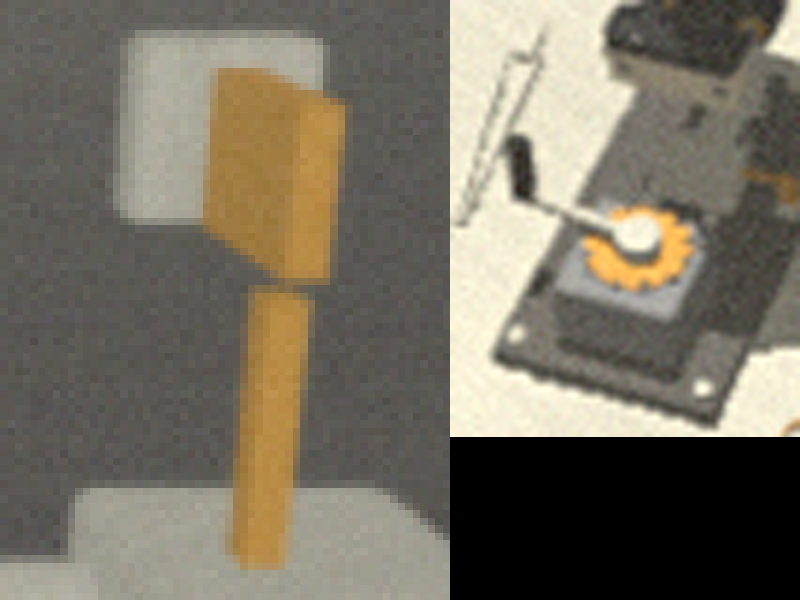

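Run:
```python
from h import *
c=dict(np.load("w6.npz"))
# clamp axis in this view: use the jaw/pointer-independent tool yaw
for th in (.4485,.4515):
    e=np.array([np.cos(th),np.sin(th)]);p0=c["pose"][:2,3]
    f=lambda p,z:round(1000*float(e@(ray(c,p,z)[:2]-p0)),2)
    print(th,"blade R",f((393.5,177),.039),"blade L top",f((387.1,177),.039))
    for h in (0,.001,.0015,.002,.003): print(" h/2",h,"ptr R",f((391.1,180),.034+h),"ptr Lbot",f((383,180),.034-h),f((382.4,185),.034-h))
```

```text
0.4485 blade R 57.65 blade L top 54.37
 h/2 0 ptr R 58.25 ptr Lbot 53.95 53.89
 h/2 0.001 ptr R 57.91 ptr Lbot 54.26 54.2
 h/2 0.0015 ptr R 57.75 ptr Lbot 54.42 54.35
 h/2 0.002 ptr R 57.58 ptr Lbot 54.57 54.5
 h/2 0.003 ptr R 57.24 ptr Lbot 54.88 54.81
0.4515 blade R 57.55 blade L top 54.26
 h/2 0 ptr R 58.14 ptr Lbot 53.84 53.77
 h/2 0.001 ptr R 57.8 ptr Lbot 54.15 54.08
 h/2 0.0015 ptr R 57.64 ptr Lbot 54.31 54.23
 h/2 0.002 ptr R 57.47 ptr Lbot 54.46 54.38
 h/2 0.003 ptr R 57.14 ptr Lbot 54.77 54.69
```

In the left crop, the pointer end at (388,180) and the blade end at (390,177) agree to about 0.1 mm in clamp x once their heights are allowed for. In the scene crop, the lever is back at rest.

Call:
{"name": "hand_motion", "arguments": {
  "increments": [
    {},
    {},
    {},
    {}
  ]
}}

```text
time: 10.58
tool_pos: [0.461, -0.1133, 0.228]
tool_rot: [3.139, 0.001, 2.022]
contact_force: [7.7, 6.7, 0.1]
opening: 0.0117
grip_force: 40.0
```

```bash
python3 -c "
from cell import robot, read_camera, hand_in
print(hand_in())"
```

```text
the job is handed in; nothing more can be done
None
```

Job handed in at 10.6 s: I pushed the lever to its stop (seen as a sharp rise in force) and it sprang back, and the jaw is held about 34 mm out with its pointer within about 0.1 mm of the mark by camera measurement; the hand-in returned no verdict.

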